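# Push the full vial rack home at the loading station

## Task

Two small blue vial racks stand on the bench in front of the low white loading station: push the one that is filled with capped vials along the bench with the fingers until it sits square in its corner of the loading station: long side flat against the metal back rail, inner end up against the centre rib. Only push it, never pick it up or tip it, and leave the empty rack, the jars and everything else where they are. Finish with the hand clear of everything.

Things in the scene. Friction and masses are not known exactly. Their poses are not given: they have to be found in the camera images.
- full_rack: The rack to push: blue plastic rack full of white-capped vials, loose, 0.28 to 0.52 kg, slides with 2 to 7 N. 80 mm along its x, 130 mm along its y, walls 40 mm high, caps reach 52 mm. Origin: centre of the underside. It starts nearer the robot than the station, left or right of the rib, its x within 0.3 rad of world x (away from the robot).
- empty_rack: Bystander: the same blue rack, 80 x 130 x 40 mm, but empty (open cells), loose; it stands on the other side of the rib. Origin: centre of the underside.
- station: Fixed loading station, yaw within 0.12 rad; x points away from the robot, y to its left. Origin: bench level, where the front face of the aluminium back rail (x = 0, 30 mm high, y = -180 to 180 mm) meets the middle of the centre rib (x = -60 to 0, y = -6 to 6 mm, 30 mm high). Behind the rail a white housing to x = 120 mm, 48 mm high.
- left_home (a point): Point on the bench in the left bay (station x = -40, y = +71 mm): where the rack's origin lies when it is home there, its axes parallel to the station's. A rack standing left of the rib goes here.
- right_home (a point): The same for the right bay (station x = -40, y = -71 mm), for a rack standing right of the rib.
- stray_jar: Bystander: small amber jar with white cap, 28 mm across, 50 mm high, standing loose between the two racks, in front of the rib. Origin: centre of the underside.
- jar_a: Bystander: amber jar with black cap, 44 mm across, 70 mm high, standing at the left. Origin: centre of the underside.
- jar_b: Bystander: the same kind of jar, 44 mm across, 70 mm high, standing at the left, farther out. Origin: centre of the underside.
- cap_tray: Bystander: open white tray, 100 x 140 x 30 mm, at the right. Origin: centre of the underside.
- timer: Bystander: small grey timer, 24 x 45 x 31 mm, lying at the right. Origin: centre of the underside.
- beaker: Bystander: glass beaker, 64 mm across, 80 mm high, standing at the left of the station. Origin: centre of the underside.

How it is judged:
By the outcome, as a careful person would: the job done as asked, in the order asked, and still so for the second after the job is handed in, with the robot touching nothing.
It also fails if it takes over 54 s, if anything falls off the work surface, if the arm or the gripper's body presses on something with over 40 N, if the wrist force passes 120 N, or if a joint passes its speed limit or range.

## Robot

A 7-joint arm with a two-finger parallel gripper is mounted at the origin on the work surface. World frame = base frame: x ahead of the robot, y to its left, z up, the work surface at z = 0. Lengths are in mm, angles in rad, forces in N, time in s.
With the tool pointing down it reaches from about 425 to 875 mm from the base axis. Payload 8.4 kg.
Tool frame: the origin (TCP) lies at the centre of the arm's flange, where the gripper is bolted on; the fingertips stand 173 mm ahead of it and the grasp point (between the pads) lies 155 mm ahead of it; z points along the fingers, y is the line along which they close (so a half turn about z gives the same grasp; the last joint's range is limited). The gripper opens to 85 mm and grips with 20 to 120 N. Pads are 22 mm wide; open, the fingers measure 114 mm over their backs; the gripper's body (76 mm by 85 mm) begins 54 mm behind the grasp point. The pads swing forward as they close: fully open they stand 13 mm farther back than shut.
Start: joints at [-1.252, 0.333, 0.04, 1.465, -0.013, 1.343, -0.059], TCP at [263.74, 594.066, 404.708] pointing down, gripper open.
Joint ranges: [-2.58, 2.58], [-0.38, 2.09], [-1.3, 1.39], [0.25, 2.4], [-1.5, 4.64], [0.08, 2.09], [-2.65, 2.65]. Speed limits (rad/s): [2.22, 2.22, 2.79, 2.79, 3.14, 3.14, 3.14].

## Interface

Orientations are given as a unit quaternion [w, x, y, z].
In Python, from rig import read_state, capture, finish_job, recognise, tip_of gives the robot as it stands. The module is installed in compiled form; this text tells all that it offers.
- The arm moves only by the tool jog_arm, never from a script. Its argument "commands" is a list of rows, each a list of 4 numbers: the shift along the tool's x, y, z in m, then the turn about the tool's z in rad. In form: [[x, y, z, roll], ...]. A call has 1 to 8 rows; each row shifts and turns the commanded pose from where the row before left it, along the tool's axes as they then stand; what a row does not reach is not made up. A row lasts 1/10 s, in which the tool goes at most 50 mm and 8.59 degrees, less where a joint would pass 70% of its speed; a pose out of reach is approached as far as the arm can. A call is refused whole if a number of a shift passes 0.05 or a number of a turn 0.15, either way. A call with a gripper value outside its range is refused whole. "hand" is the opening, from -1 (shut) to 1 (fully open), so that 0 is half open, set as the call begins (left out, the last holds). The fingers move at their own pace and stop on an object; "force" is the grip in N (left out, the last holds). Time passes only in rows, so rows that do not move let the fingers close. It gives the time, the measured TCP pose, the force, the opening and the grip force at its end, in the units of the state.
- read_state(): the state, without advancing time (a new reading comes with each control period).
- capture(name): name is "side" or "top"; returns a dict with "img" (400x640x3 uint8, red, green, blue), "K" (3x3 intrinsics, pixels), "distortion" ([k1, k2, p1, p2, k3] as OpenCV has them; the pictures are not rectified), "rvec" (rotation vector, rad) and "tvec" (3), from world to camera coordinates, as OpenCV has them. Camera axes: x right, y down, z forward; pixel columns grow to the right and rows downward; lengths in mm; the calibration is good to about 2 mm. A picture is of the moment at which its call begins. There is no depth.
- finish_job(): hands the job in; it is judged then, once.
Trained networks look in the newest picture that a camera, given by its name, has taken for a name from the list of things; names that differ only in an ending like _2 or _b are one class to them, and where a whole thing is asked for, a point or a joint stands for the part that bears it (a point fixed in the world has none). Each returns a list of dicts, best first, with "p" (0 to 1); they miss things now and then, are a little off and sometimes report something else, mostly with a low value. They report only what shows in the picture. A call takes as long as a camera call.
- recognise(camera, label): "xyz" ([x, y, z] in mm, in world coordinates, good to about 4 mm: the middle of the surface that is visible of it).
- tip_of(camera, label): "xyz" ([x, y, z] in mm, in world coordinates, good to about 4 mm: a listed point, or the origin of a listed thing).
The state is a dict: "time": time; "q": joint angles; "qd": joint speeds; "tau": joint torques, N m; "tool_pos": TCP position; "ee_rot": TCP orientation; "ft_force": force on the tool from outside, world axes, zero at the start; "wrist_torque": the same for the moment, N m; "gripper_width": finger opening in mm; "grip_force": force on a finger pad.
Only numpy, scipy, OpenCV 4.12 (cv2) and the standard library are available. Lean on these libraries where they do the work, as an engineer would, in place of code of your own. Each camera call takes 0.05 s, during which the arm holds its last target. There are 200 camera calls.

## Working session

There is one attempt and no reset: what is moved stays moved. The work goes in short steps, Python scripts to look and compute and a tool call to move; the robot and the scene stay as the last step left them, time stands still between calls to the robot, and variables do not carry over. Pictures are saved under pics/ and viewed, at most 10 in all, crops included, and the job is handed in when it is done.

Besides the shell and the picture viewer there is one more tool, called after "Request:" in YAML: its name, and indented under it one key for each argument. jog_arm: Moves the arm, as the interface text tells. Its arguments: {"type":"object","properties":{"commands":{"type":"array"},"hand":{"type":"number"},"force":{"type":"number"}},"required":["commands"]}

```bash
mkdir -p pics; python3 - <<'E'
from rig import *
import cv2,numpy as np
s=read_state();print(s['time'],s['tool_pos'],s['ee_rot'],s['gripper_width'],s['ft_force'])
for c in('top','side'):
    d=capture(c);cv2.imwrite(f'pics/{c}0.png',d['img'][...,::-1])
    for n in('full_rack','empty_rack','station','stray_jar','left_home','right_home'):
        for r in tip_of(c,n)[:2]: print(c,n,round(r['p'],2),np.round(r['xyz'],0))
E
```

```text
0.0 [263.64677399 593.94243206 403.82672202] [-1.19854450e-04  2.07364857e-01  9.78263359e-01 -7.75754566e-04] 85.2011077588399 [-0.24993833 -0.67190195  0.96496587]
top full_rack 0.9 [521. 153.  -2.]
top empty_rack 0.85 [ 533. -145.    0.]
top station 0.93 [670. -25.  -4.]
top stray_jar 0.56 [462.  -1.  -4.]
top left_home 0.61 [632.  48.   0.]
top right_home 0.55 [623. -97.  -4.]
side full_rack 0.62 [521. 152.   2.]
side empty_rack 0.94 [ 532. -147.    1.]
side station 0.85 [668. -22.  -3.]
side stray_jar 0.51 [461.  -5.   3.]
side left_home 0.86 [634.  47.  -2.]
side right_home 0.61 [624. -93.   0.]
```

View pics/top0.png

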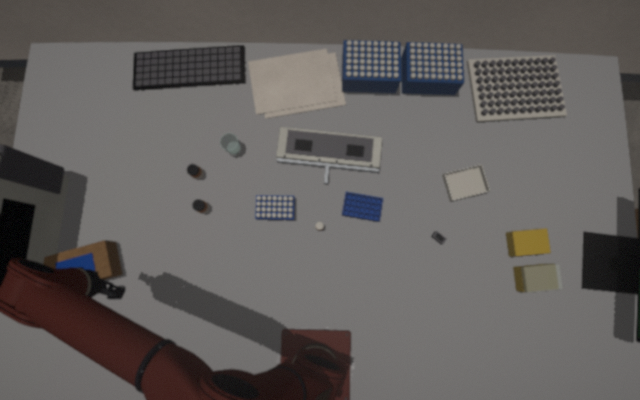

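View pics/side0.png

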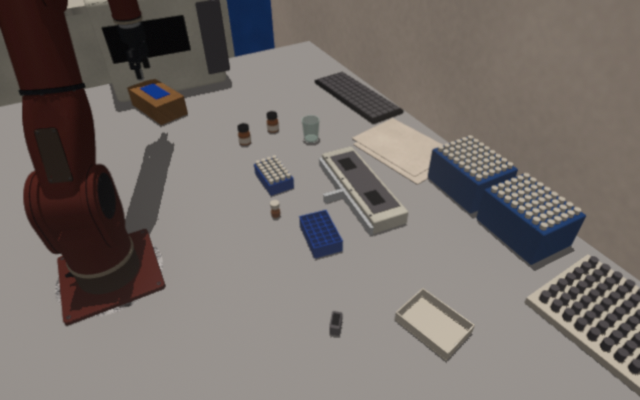

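Top view: the full rack is at px (275,207), left of the rib. The empty rack is at (362,207), the stray jar at (320,227), the station at (330,150) and the rib at (326,175). The side view agrees. Next I'll rectify the top view to measure the yaws.

```bash
cat > h.py <<'E'
from rig import *
import cv2,numpy as np
def rect(d,z,x0=440,x1=800,y0=-250,y1=300,s=1.4):
    # row: x decreasing downward, col: y decreasing rightward
    X=np.arange(x1,x0,-1/s);Y=np.arange(y1,y0,-1/s)
    g=np.stack(np.meshgrid(X,Y,indexing='ij')+(np.full((len(X),len(Y)),float(z)),),-1).reshape(-1,3)
    p=cv2.projectPoints(g,d['rvec'],d['tvec'],d['K'],d['distortion'])[0].reshape(len(X),len(Y),2).astype(np.float32)
    return cv2.remap(d['img'],p[...,0],p[...,1],cv2.INTER_CUBIC)
def blue(im,y0,y1,s=1.4,Y1=300,X1=800):
    """min-area rect of blue pixels with world y in y0..y1 -> centre, size, long-axis yaw"""
    f=im.astype(int);m=((f[...,2]-f[...,0]>25)).astype(np.uint8)
    c0,c1=int((Y1-y1)*s),int((Y1-y0)*s);k=np.zeros_like(m);k[:,c0:c1]=m[:,c0:c1]
    k=cv2.morphologyEx(k,cv2.MORPH_CLOSE,np.ones((25,25)))
    n,l,st,_=cv2.connectedComponentsWithStats(k);i=1+np.argmax(st[1:,4])
    pts=np.argwhere(l==i)[:,::-1].astype(np.float32)
    c,wh,a=cv2.minAreaRect(pts); b=cv2.boxPoints((c,wh,a))
    B=np.c_[X1-b[:,1]/s,Y1-b[:,0]/s]
    e=B[1]-B[0];e2=B[2]-B[1]
    e=e if np.hypot(*e)>np.hypot(*e2) else e2
    e=e*np.sign(e[1])
    return B.mean(0).round(1),np.round(np.array(wh)/s,1),round(float(np.arctan2(-e[0],e[1])),3)
E
python3 - <<'E'
from h import *
d=capture('top');im=rect(d,30);cv2.imwrite('pics/r0.png',im[...,::-1])
im40=rect(d,40)
print(blue(im40,60,250),blue(im40,-230,-60))
for n in('beaker','jar_a'):
    for r in tip_of('top',n)[:2]:print(n,r['p'],np.round(r['xyz']))
E
```

```text
(array([518.9, 150. ], dtype=float32), array([130. ,  80.7]), 0.0) (array([ 529.3, -146.1], dtype=float32), array([129.3,  82. ]), -0.151)
beaker 0.74 [641. 432.   2.]
beaker 0.61 [737. 311.  -4.]
jar_a 0.5 [516. 400.   2.]
jar_a 0.49 [637. 433.   4.]
```

View pics/r0.png

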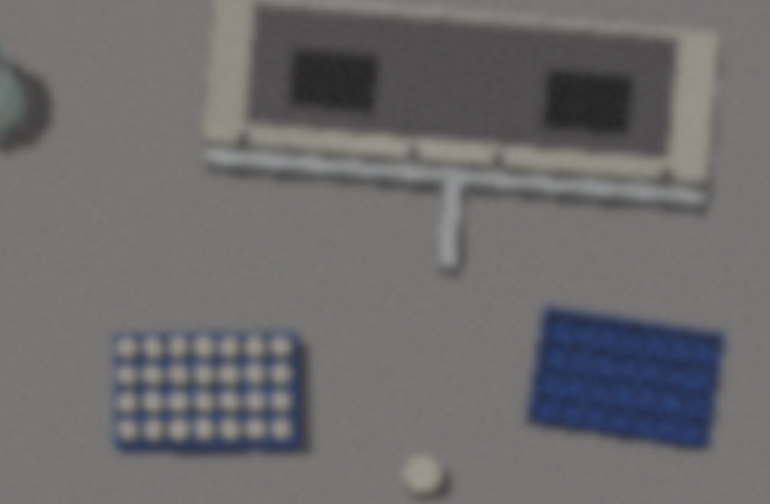

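Measured so far:
- **Station:** the rail's lower edge runs from rectified px (208,165) to (703,207), with the rib at (455,186). That gives an origin of about (668,-24) and a yaw of about -0.085.
- **Full rack:** at (520,151) with yaw near 0, which is (-162, 162) in the station frame.

The first move turns the tool parallel to the station and goes behind the rack.

Request:
jog_arm:
  commands:
    - [0,0,0,-0.083]
    - [0,0,0,-0.083]
    - [0,0,0,-0.083]
    - [0,0,0,-0.084]
    - [-0.015,-0.03,0,0]
    - [-0.015,-0.03,0,0]
    - [-0.015,-0.03,0,0]
    - [-0.015,-0.03,0,0]
  hand: 1

```text
time: 1.65
tool_pos: [313.8, 468.1, 404.7]
ee_rot: [0.0, 0.042, 0.999, 0.0]
ft_force: [0.3, 0.5, 1.5]
gripper_width: 85.4
grip_force: 0.0
```

Request:
jog_arm:
  commands:
    - [-0.016,-0.03,0,0]
    - [-0.016,-0.03,0,0]
    - [-0.016,-0.03,0,0]
    - [-0.016,-0.03,0,0]
    - [-0.016,-0.03,0,0]
    - [-0.016,-0.03,0,0]
    - [-0.016,-0.03,0,0]
    - [-0.016,-0.03,0,0]

```text
time: 2.45
tool_pos: [420.9, 218.0, 405.0]
ee_rot: [0.0, 0.042, 0.999, 0.0]
ft_force: [0.1, 0.6, 0.2]
gripper_width: 85.0
grip_force: 0.0
```

```bash
cat >> h.py <<'E'
O=np.array([668,-24.]);psi=-0.085
ex=np.array([np.cos(psi),np.sin(psi)]);ey=np.array([-ex[1],ex[0]])
def st(p): p=np.asarray(p)[:2]-O; return np.round([p@ex,p@ey],1)
def pose():
    s=read_state();w,a,b,c=s['ee_rot']
    ang=np.arctan2(1-2*(a*a+c*c),2*(a*b-w*c))
    print('t',s['time'],'station xy',st(s['tool_pos']),'z',s['tool_pos'][2].round(1),'tool y yaw-pi/2-psi',round(ang-np.pi/2-psi,4),'F',s['ft_force'].round(1),s['gripper_width'].round(1))
E
python3 -c "
from h import *
pose()"
```

```text
Traceback (most recent call last):
  File "h.py", line 28, in pose
    print('t',s['time'],'station xy',st(s['tool_pos']),'z',s['tool_pos'][2].round(1),'tool y yaw-pi/2-psi',round(ang-np.pi/2-psi,4),'F',s['ft_force'].round(1),s['gripper_width'].round(1))
                                                                                                                                                               ^^^^^^^^^^^^^^^^^^^^^^^^
AttributeError: 'float' object has no attribute 'round'
```

Request:
jog_arm:
  commands:
    - [-0.009,-0.02,0.03,0]
    - [-0.009,-0.02,0.03,0]
    - [-0.009,-0.018,0.03,0]
    - [0,0,0.03,0]
    - [0,0,0.03,0]
    - [0,0,0.03,0]
    - [0,0,0,0]
    - [0,0,0,0]

```text
time: 3.25
tool_pos: [442.7, 159.3, 225.2]
ee_rot: [-0.0, 0.042, 0.999, -0.0]
ft_force: [0.3, -0.4, 1.0]
gripper_width: 85.0
grip_force: 0.0
```

```bash
sed -i "s/s\['gripper_width'\].round(1)/s['gripper_width']/" h.py; python3 -c "
from h import *
pose();d=capture('side');cv2.imwrite('pics/s1.png',cv2.resize(d['img'][90:290,180:460,::-1],None,fx=2.5,fy=2.5))"
```

```text
t 3.25 station xy [-240.1  163.5] z 225.2 tool y yaw-pi/2-psi 0.0 F [ 0.3 -0.4  1. ] 84.99879234211063
```

View pics/s1.png

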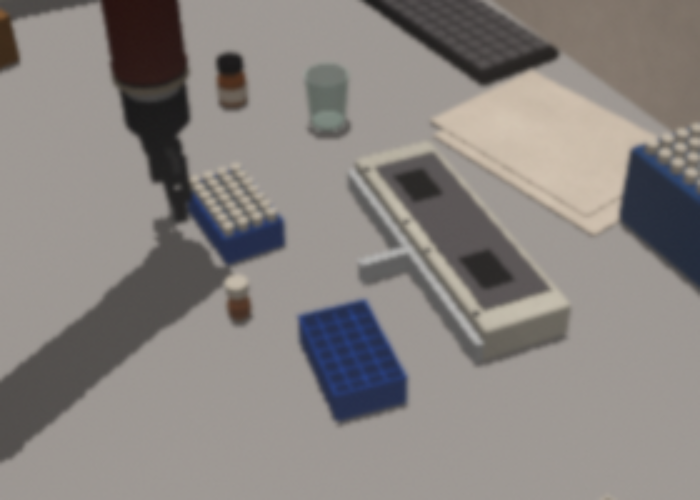

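The crop shows the fingers just behind the full rack (tips at px (180,215)) and clear of the stray jar (238,300). I'll go down and then push forward.

Request:
jog_arm:
  commands:
    - [0,0,0.02,0]
    - [0,0,0.02,0]
    - [0,0,0.007,0]
    - [0,0,0,0]
    - [-0.008,0,0,0]
    - [-0.008,0,0,0]
    - [-0.008,0,0,0]
    - [-0.008,0,0,0]

```text
time: 4.1
tool_pos: [475.3, 156.8, 178.2]
ee_rot: [0.0, 0.042, 0.999, 0.0]
ft_force: [-1.6, 1.1, 1.4]
gripper_width: 85.3
grip_force: 1.1
```

Request:
jog_arm:
  commands:
    - [-0.008,0,0,0]
    - [-0.008,0,0,0]
    - [-0.008,0,0,0]
    - [-0.008,0,0,0]
    - [-0.008,0,0,0]
    - [-0.008,0,0,0]
    - [-0.008,0,0,0]
    - [-0.008,0,0,0]

```text
time: 4.9
tool_pos: [538.9, 151.1, 177.6]
ee_rot: [-0.0, 0.042, 0.999, -0.0]
ft_force: [-3.1, 1.4, 0.4]
gripper_width: 85.2
grip_force: 1.3
```

```bash
python3 -c "
from h import *
pose();d=capture('top');im=rect(d,40);r=blue(im,40,260);print(r,st(r[0]));cv2.imwrite('pics/r1.png',im[...,::-1])
r=tip_of('top','full_rack');print(r[0],st(r[0]['xyz']))"
```

```text
t 4.9 station xy [-143.5  163.5] z 177.6 tool y yaw-pi/2-psi 0.0001 F [-3.1  1.4  0.4] 85.23488952823398
(array([587.4, 106. ], dtype=float32), array([61. , 44.5]), -0.037) [-91.3 122.7]
{'xyz': [585.0, 142.0, 0.6], 'p': 0.78} [-96.8 158.4]
```

View pics/r1.png

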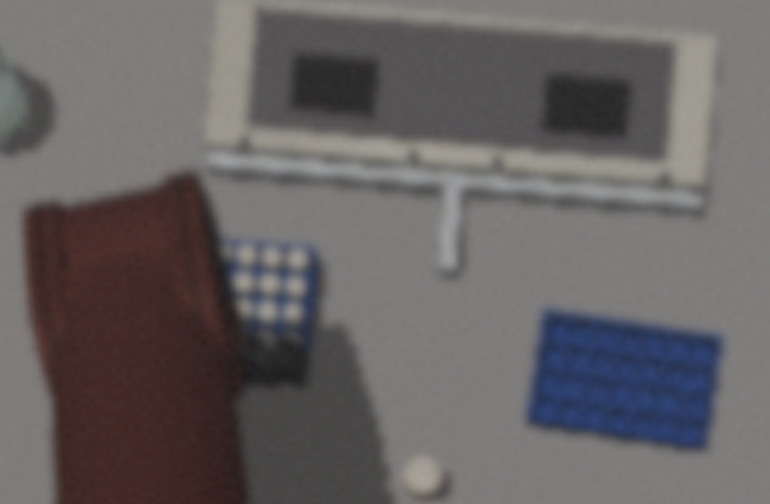

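The rack (px (270,285)) is following and lines up with the fingers. Next I'll push about 38 mm further, then back off and rise.

Request:
jog_arm:
  commands:
    - [-0.008,0,0,0]
    - [-0.008,0,0,0]
    - [-0.008,0,0,0]
    - [-0.008,0,0,0]
    - [-0.006,0,0,0]
    - [0,0,0,0]
    - [0.02,0,0,0]
    - [0.02,0,0,0]

```text
time: 5.8
tool_pos: [536.3, 151.2, 177.8]
ee_rot: [0.001, 0.043, 0.999, -0.0]
ft_force: [-0.6, 0.3, 0.1]
gripper_width: 85.4
grip_force: 0.0
```

Request:
jog_arm:
  commands:
    - [0,0,-0.04,0]
    - [0,0.03,-0.04,-0.14]
    - [0,0.03,0,-0.14]
    - [0,0.03,0,-0.14]
    - [0,0,0,-0.14]
    - [0,0,0,-0.14]
    - [0,0,0,-0.14]
    - [0,0,0,-0.14]
  hand: -0.3

```text
time: 6.6
tool_pos: [531.4, 240.7, 258.0]
ee_rot: [0.001, -0.435, 0.9, -0.0]
ft_force: [-0.4, 0.0, -0.9]
gripper_width: 30.0
grip_force: 0.0
```

```bash
python3 -c "
from h import *
pose();print(read_state()['q'][6]);d=capture('top');im=rect(d,40);r=blue(im,20,260);print(r,st(r[0]));
for c in('top','side'):
  capture(c);r=tip_of(c,'full_rack');print(r[0],st(r[0]['xyz']))"
```

```text
t 6.6 station xy [-158.6  252.2] z 258.0 tool y yaw-pi/2-psi 0.986 F [-0.4  0.  -0.9] 30.032677935585085
2.017166079036474
(array([623.1, 138.2], dtype=float32), array([130.7,  77.8]), -0.077) [-58.5 157.8]
{'xyz': [626.1, 138.9, -1.2], 'p': 0.71} [-55.6 158.8]
{'xyz': [627.6, 137.2, 1.7], 'p': 0.72} [-53.9 157.2]
```

Request:
jog_arm:
  commands:
    - [0,0,0,0.142]
    - [0,0,0,0.142]
    - [0,0,0,0.142]
    - [0,0,0,0.142]
    - [0,0,0,0.142]
    - [0,0,0,0.142]
    - [0,0,0,0.142]
    - [0,0,0,0.142]

```text
time: 7.65
tool_pos: [531.3, 240.7, 257.8]
ee_rot: [0.0, 0.125, 0.992, 0.0]
ft_force: [0.3, 0.0, 0.1]
gripper_width: 29.5
grip_force: 0.0
```

Request:
jog_arm:
  commands:
    - [0,0,0,0.142]
    - [0,0,0,0.142]
    - [0,0,0,0.142]
    - [0,0,0,0.142]
    - [0,0,0,0.142]
    - [0,0,0,0.142]
    - [0,0,0,0.142]
    - [0,0,0,0.142]

```text
time: 8.45
tool_pos: [531.3, 240.8, 257.9]
ee_rot: [0.0, 0.639, 0.769, 0.0]
ft_force: [0.3, -0.4, 0.4]
gripper_width: 30.0
grip_force: 0.0
```

Request:
jog_arm:
  commands:
    - [0,0,0,0.142]
    - [0,0,0,0.142]
    - [0,0.025,0,0]
    - [0,0.026,0,0]
    - [0,0.026,0,0]
    - [0,0.026,0,0]
    - [0,0,0,0]
    - [0,0,0,0]

```text
time: 9.25
tool_pos: [633.9, 231.2, 257.4]
ee_rot: [0.0, 0.739, 0.674, -0.0]
ft_force: [-0.4, -0.2, 0.1]
gripper_width: 29.4
grip_force: 0.0
```

```bash
python3 -c "
from h import *
pose();print(read_state()['q'][6])"
```

```text
t 9.25 station xy [-55.6 251.4] z 257.4 tool y yaw-pi/2-psi -1.5784 F [-0.4 -0.2  0.1] 29.417831524610147
-0.2734236622336729
```

Request:
jog_arm:
  commands:
    - [0,0,0.025,-0.007]
    - [0,0,0.025,0]
    - [0,0,0.024,0]
    - [0,0,0,0]
    - [-0.008,0,0,0]
    - [-0.008,0,0,0]
    - [-0.008,0,0,0]
    - [-0.008,0,0,0]

```text
time: 10.05
tool_pos: [631.7, 199.4, 185.3]
ee_rot: [0.0, 0.736, 0.677, 0.001]
ft_force: [0.6, 3.6, 3.1]
gripper_width: 30.1
grip_force: 1.8
```

Request:
jog_arm:
  commands:
    - [-0.008,0,0,0]
    - [-0.008,0,0,0]
    - [-0.008,0,0,0]
    - [-0.008,0,0,0]
    - [-0.008,0,0,0]
    - [-0.008,0,0,0]
    - [-0.004,0,0,0]
    - [0,0,0,0]

```text
time: 10.85
tool_pos: [626.8, 146.2, 183.5]
ee_rot: [0.0, 0.736, 0.677, -0.001]
ft_force: [0.2, 0.0, 0.3]
gripper_width: 30.1
grip_force: 0.0
```

```bash
python3 -c "
from h import *
pose()
d=capture('side');cv2.imwrite('pics/s2.png',cv2.resize(d['img'][90:290,180:460,::-1],None,fx=2.5,fy=2.5))
r=tip_of('side','full_rack');print(r[0],st(r[0]['xyz']))"
```

```text
t 10.85 station xy [-55.5 166.1] z 183.5 tool y yaw-pi/2-psi -1.5703 F [0.2 0.  0.3] 30.134366644763293
{'xyz': [620.1, 67.3, 0.0], 'p': 0.93} [-55.5  86.9]
```

View pics/s2.png

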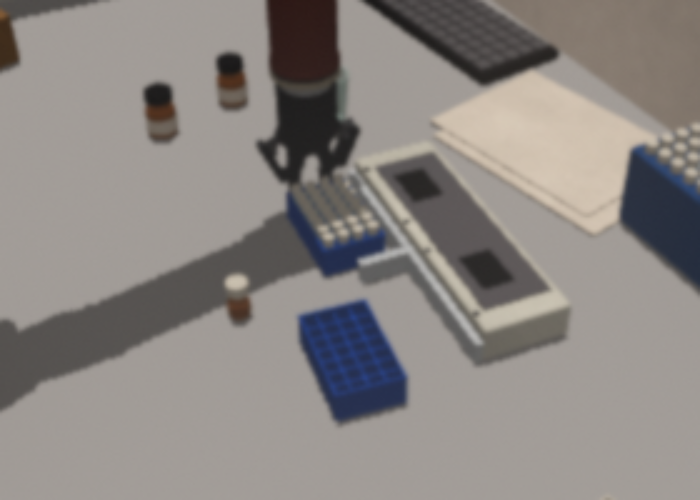

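The rack at px (335,225) is straight, just left of the rib (385,265), and not yet touching the rail. Its centre is about 16 mm short of home along y. I'll close that gap slowly.

Request:
jog_arm:
  commands:
    - [-0.004,0,0,0]
    - [-0.004,0,0,0]
    - [-0.003,0,0,0]
    - [-0.0015,0,0,0]
    - [-0.0015,0,0,0]

```text
time: 11.45
tool_pos: [625.7, 133.6, 183.7]
ee_rot: [-0.0, 0.736, 0.677, -0.0]
ft_force: [1.2, 1.5, -0.9]
gripper_width: 29.9
grip_force: 0.9
```

Request:
jog_arm:
  commands:
    - [-0.001,0,0,0]
    - [-0.001,0,0,0]

```text
time: 11.65
tool_pos: [625.5, 131.8, 183.7]
ee_rot: [-0.0, 0.736, 0.677, 0.0]
ft_force: [0.2, 1.8, -1.8]
gripper_width: 30.0
grip_force: 0.8
```

Request:
jog_arm:
  commands:
    - [-0.001,0,0,0]
    - [-0.001,0,0,0]

```text
time: 11.85
tool_pos: [625.4, 129.7, 183.7]
ee_rot: [-0.0, 0.736, 0.677, -0.0]
ft_force: [-0.6, 0.5, -1.1]
gripper_width: 30.1
grip_force: 0.9
```

Request:
jog_arm:
  commands:
    - [-0.001,0,0,0]
    - [-0.001,0,0,0]

```text
time: 12.05
tool_pos: [625.2, 127.7, 183.7]
ee_rot: [0.0, 0.736, 0.677, -0.0]
ft_force: [-0.2, 1.2, -1.2]
gripper_width: 29.8
grip_force: 0.8
```

Request:
jog_arm:
  commands:
    - [-0.001,0,0,0]
    - [-0.001,0,0,0]

```text
time: 12.25
tool_pos: [625.1, 126.5, 183.8]
ee_rot: [-0.0, 0.736, 0.677, 0.0]
ft_force: [1.0, 6.3, -2.5]
gripper_width: 29.7
grip_force: 3.4
```

Request:
jog_arm:
  commands:
    - [-0.001,0,0,0]
    - [0,0,0,0]

```text
time: 12.45
tool_pos: [625.0, 126.4, 183.8]
ee_rot: [-0.001, 0.735, 0.678, 0.001]
ft_force: [0.1, 6.9, -2.0]
gripper_width: 30.0
grip_force: 3.5
```

Request:
jog_arm:
  commands:
    - [0.015,0,0,0]
    - [0.015,0,0,0]
    - [0,0,-0.035,0]
    - [0,0,-0.04,0]
    - [-0.014,-0.018,0,-0.131]
    - [0,0,0,-0.131]
    - [0,0,0,-0.131]
    - [0,0,0,-0.131]

```text
time: 13.25
tool_pos: [608.4, 143.2, 259.0]
ee_rot: [0.0, 0.533, 0.846, 0.0]
ft_force: [-0.7, -0.6, 0.3]
gripper_width: 29.7
grip_force: 0.0
```

Request:
jog_arm:
  commands:
    - [0,0,0,-0.131]
    - [0,0,0,-0.131]
    - [0,0,0,-0.131]
    - [0,0,0,-0.131]
    - [0,0,0,-0.131]
    - [0,0,0,-0.131]
    - [0,0,0,-0.131]
    - [0,0,0,-0.13]
  hand: 1

```text
time: 14.05
tool_pos: [608.5, 143.2, 258.8]
ee_rot: [0.0, 0.038, 0.999, -0.0]
ft_force: [-0.6, 0.4, -0.6]
gripper_width: 85.6
grip_force: 0.0
```

```bash
python3 -c "
from h import *
pose()
d=capture('side')
r=tip_of('side','full_rack');print(r[0],st(r[0]['xyz']))"
```

```text
t 14.05 station xy [-73.5 161.5] z 258.8 tool y yaw-pi/2-psi 0.0082 F [-0.6  0.4 -0.6] 85.58596049962225
{'xyz': [616.8, 52.3, 2.9], 'p': 0.89} [-57.5  71.7]
```

Request:
jog_arm:
  commands:
    - [0.018,0,0,0.008]
    - [0.018,-0.01,0,0]
    - [0.018,-0.03,0,0]
    - [0,-0.03,0,0]
    - [0,-0.02,0,0]
    - [0,0,0.03,0]
    - [0,0,0.03,0]
    - [0,0,0.021,0]

```text
time: 14.95
tool_pos: [546.1, 57.6, 176.3]
ee_rot: [-0.0, 0.048, 0.999, -0.0]
ft_force: [0.4, -0.9, 0.2]
gripper_width: 85.5
grip_force: 0.0
```

Request:
jog_arm:
  commands:
    - [0,0,0,0]
    - [-0.006,0,0,0]
    - [-0.006,0,0,0]
    - [-0.006,0,0,0]
    - [-0.003,0,0,0]
    - [-0.003,0,0,0]
    - [-0.003,0,0,0]
    - [-0.002,0,0,0]

```text
time: 15.75
tool_pos: [575.1, 54.9, 177.7]
ee_rot: [-0.001, 0.045, 0.999, 0.0]
ft_force: [-4.6, 0.9, 3.5]
gripper_width: 85.4
grip_force: 2.2
```

Request:
jog_arm:
  commands:
    - [-0.0015,0,0,0]
    - [-0.0015,0,0,0]

```text
time: 15.95
tool_pos: [578.2, 54.6, 177.7]
ee_rot: [-0.0, 0.045, 0.999, 0.0]
ft_force: [-4.7, 2.1, 2.6]
gripper_width: 85.5
grip_force: 2.3
```

Request:
jog_arm:
  commands:
    - [-0.0015,0,0,0]
    - [-0.0015,0,0,0]

```text
time: 16.15
tool_pos: [581.3, 54.4, 177.6]
ee_rot: [-0.0, 0.045, 0.999, 0.0]
ft_force: [-4.5, 3.2, 2.7]
gripper_width: 85.4
grip_force: 2.2
```

Request:
jog_arm:
  commands:
    - [-0.0015,0,0,0]
    - [-0.0015,0,0,0]

```text
time: 16.35
tool_pos: [584.3, 54.1, 177.7]
ee_rot: [-0.0, 0.045, 0.999, 0.0]
ft_force: [-5.0, 3.1, 2.1]
gripper_width: 85.1
grip_force: 2.3
```

Request:
jog_arm:
  commands:
    - [-0.0015,0,0,0]
    - [-0.0015,0,0,0]

```text
time: 16.55
tool_pos: [585.8, 53.9, 177.2]
ee_rot: [-0.003, 0.045, 0.999, -0.0]
ft_force: [-17.5, 3.0, 10.3]
gripper_width: 85.2
grip_force: 9.0
```

Request:
jog_arm:
  commands:
    - [-0.001,0,0,0]
    - [-0.001,0,0,0]

```text
time: 16.75
tool_pos: [586.5, 53.9, 177.0]
ee_rot: [-0.004, 0.045, 0.999, -0.0]
ft_force: [-27.0, 3.0, 21.5]
gripper_width: 85.4
grip_force: 13.6
```

Firm contact with the rail. I'll back off, rise and look.

Request:
jog_arm:
  commands:
    - [0.005,0,0,0]
    - [0.015,0,0,0]
    - [0.015,0,0,0]
    - [0,0,-0.04,0]
    - [0,0,-0.04,0]
    - [0.03,0.02,0,0]
    - [0.03,0.04,0,0]
    - [0,0.04,0,0]

```text
time: 17.55
tool_pos: [501.8, 161.9, 258.3]
ee_rot: [0.0, 0.046, 0.999, 0.0]
ft_force: [1.4, 0.3, -0.6]
gripper_width: 85.2
grip_force: 0.0
```

Request:
jog_arm:
  commands:
    - [0,0.04,0,0]
    - [0,0.04,0,0]
    - [0,0.04,0,0]
    - [0,0,0,0]

```text
time: 17.95
tool_pos: [514.2, 287.2, 257.9]
ee_rot: [0.001, 0.042, 0.999, 0.002]
ft_force: [-0.1, 0.2, 0.1]
gripper_width: 84.9
grip_force: 0.0
```

```bash
python3 -c "
from h import *
pose()
for c in('side','top'):
  d=capture(c)
  r=tip_of(c,'full_rack');print(r[0],st(r[0]['xyz']))
  if c=='side': a=cv2.resize(d['img'][150:250,240:400],(640,400),interpolation=cv2.INTER_CUBIC)
im=rect(d,35,540,740,-150,170,2)
cv2.imwrite('pics/f1.png',cv2.resize(im,(800,500))[...,::-1]);cv2.imwrite('pics/f2.png',a[...,::-1])
im=rect(d,40);r=blue(im,-40,260);print(r,st(r[0]))
"
```

```text
t 17.95 station xy [-179.6  297. ] z 257.9 tool y yaw-pi/2-psi 0.0007 F [-0.1  0.2  0.1] 84.87743546033902
{'xyz': [632.8, 50.0, 0.8], 'p': 0.73} [-41.4  70.7]
{'xyz': [633.7, 50.3, 2.1], 'p': 0.63} [-40.5  71.1]
(array([625.5,  50.2], dtype=float32), array([128.2,  67. ]), -0.091) [-48.6  70.3]
```

View pics/f1.png

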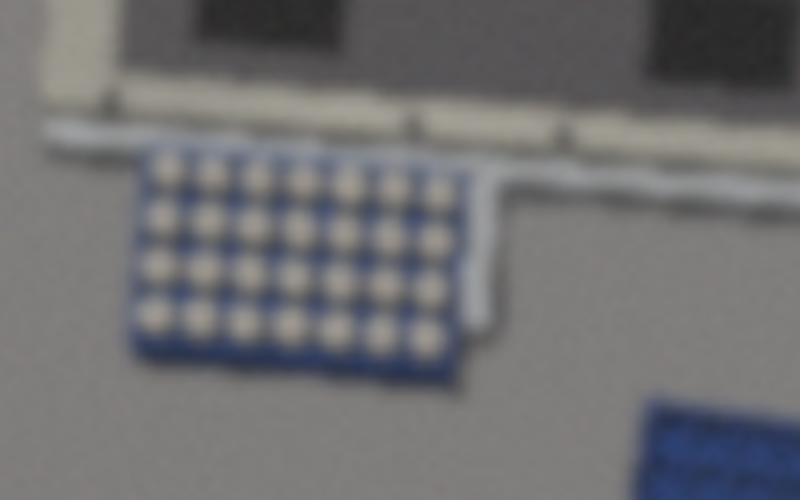

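View pics/f2.png

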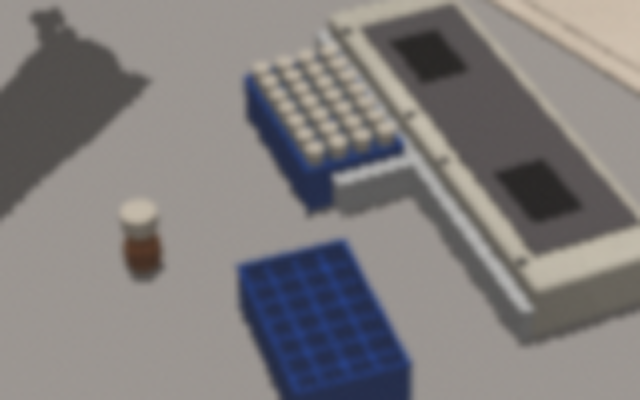

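Both pictures show the rack flush with the rail and beside the rib, with the rack spanning px (130–470, 150–380) in the rectified view. I'll finish with a gentle press on the outer end to make sure it touches the rib.

Request:
jog_arm:
  commands:
    - [0,0,0,0.131]
    - [0,0,0,0.131]
    - [0,0,0,0.131]
    - [0,0,0,0.131]
    - [0,0,0,0.131]
    - [0,0,0,0.131]
    - [0,0,0,0.131]
    - [0,0,0,0.131]
  hand: -0.3

```text
time: 18.95
tool_pos: [515.2, 279.3, 258.0]
ee_rot: [0.0, 0.543, 0.84, 0.0]
ft_force: [-0.0, 1.5, -0.1]
gripper_width: 30.0
grip_force: 0.0
```

Request:
jog_arm:
  commands:
    - [0,0,0,0.131]
    - [0,0,0,0.131]
    - [0,0,0,0.131]
    - [0,0,0,0.13]
    - [-0.02,0.035,0,0]
    - [-0.03,0.035,0,0]
    - [-0.03,0.035,0,0]
    - [-0.03,0.035,0,0]

```text
time: 19.75
tool_pos: [645.3, 155.7, 258.2]
ee_rot: [0.0, 0.739, 0.674, 0.0]
ft_force: [0.2, 0.8, -0.2]
gripper_width: 29.9
grip_force: 0.0
```

Request:
jog_arm:
  commands:
    - [0,0,0,0]
    - [0,0,0,0]

```text
time: 19.95
tool_pos: [644.8, 155.3, 257.8]
ee_rot: [0.001, 0.74, 0.672, -0.0]
ft_force: [1.0, 0.5, 0.6]
gripper_width: 29.9
grip_force: 0.0
```

```bash
python3 -c "
from h import *
pose()"
```

```text
t 19.95 station xy [-38.3 176.7] z 257.8 tool y yaw-pi/2-psi -1.5822 F [1.  0.5 0.6] 29.863252078400492
```

Request:
jog_arm:
  commands:
    - [0,-0.006,0.025,-0.011]
    - [0,0,0.025,0]
    - [0,0,0.024,0]
    - [0,0,0,0]
    - [-0.008,0,0,0]
    - [-0.008,0,0,0]
    - [-0.007,0,0,0]
    - [-0.003,0,0,0]

```text
time: 20.75
tool_pos: [636.3, 131.9, 184.9]
ee_rot: [0.0, 0.735, 0.678, 0.001]
ft_force: [-0.2, -0.8, -0.2]
gripper_width: 29.9
grip_force: 0.0
```

Request:
jog_arm:
  commands:
    - [-0.0015,0,0,0]
    - [-0.0015,0,0,0]

```text
time: 20.95
tool_pos: [635.8, 130.5, 184.0]
ee_rot: [-0.0, 0.735, 0.678, 0.0]
ft_force: [0.3, 0.5, -0.4]
gripper_width: 29.8
grip_force: 0.0
```

Request:
jog_arm:
  commands:
    - [-0.0015,0,0,0]
    - [0,0,0,0]

```text
time: 21.15
tool_pos: [635.6, 129.0, 183.7]
ee_rot: [-0.0, 0.735, 0.678, -0.0]
ft_force: [-0.6, 0.2, 0.3]
gripper_width: 29.9
grip_force: 0.0
```

Request:
jog_arm:
  commands:
    - [-0.0015,0,0,0]
    - [-0.001,0,0,0]

```text
time: 21.35
tool_pos: [635.4, 126.6, 183.6]
ee_rot: [-0.0, 0.735, 0.678, -0.0]
ft_force: [-0.3, -0.1, 1.2]
gripper_width: 29.9
grip_force: 0.0
```

Request:
jog_arm:
  commands:
    - [-0.001,0,0,0]
    - [-0.001,0,0,0]

```text
time: 21.55
tool_pos: [635.1, 125.7, 183.7]
ee_rot: [-0.001, 0.735, 0.679, 0.0]
ft_force: [-0.5, 6.9, 0.7]
gripper_width: 29.8
grip_force: 3.4
```

Request:
jog_arm:
  commands:
    - [-0.001,0,0,0]
    - [0,0,0,0]

```text
time: 21.75
tool_pos: [634.9, 125.6, 183.7]
ee_rot: [-0.001, 0.734, 0.679, 0.001]
ft_force: [-0.8, 7.2, -1.1]
gripper_width: 30.1
grip_force: 3.5
```

Request:
jog_arm:
  commands:
    - [-0.0015,0,0,0]
    - [-0.0015,0,0,0]
    - [0,0,0,0]

```text
time: 22.05
tool_pos: [634.7, 125.0, 183.9]
ee_rot: [-0.002, 0.734, 0.68, 0.002]
ft_force: [-0.7, 13.8, -1.5]
gripper_width: 29.9
grip_force: 7.0
```

Seated: 14 N with no slide. I'll clear the hand.

Request:
jog_arm:
  commands:
    - [0.005,0,0,0]
    - [0.015,0,0,0]
    - [0.015,0,0,0]
    - [0,0,-0.035,0]
    - [0,0,-0.04,0]
    - [0,0,-0.04,0]
    - [0.02,-0.035,-0.03,0]
    - [0.02,-0.035,0,0]

```text
time: 22.85
tool_pos: [572.4, 201.2, 333.2]
ee_rot: [0.001, 0.736, 0.677, 0.003]
ft_force: [-0.3, 1.6, -0.5]
gripper_width: 29.8
grip_force: 0.0
```

Request:
jog_arm:
  commands:
    - [0.03,-0.03,0,0]
    - [0.03,-0.03,0,0]
    - [0.03,0,0,0]
    - [0.03,0,0,0]
    - [0,0,0,0]
    - [0,0,0,0]

```text
time: 23.45
tool_pos: [520.7, 326.3, 328.2]
ee_rot: [0.0, 0.734, 0.679, -0.0]
ft_force: [0.5, -1.6, -0.6]
gripper_width: 29.5
grip_force: 0.0
```

```bash
python3 -c "
from h import *
pose()
for c in('side','top'):
  d=capture(c)
  for n in('full_rack','empty_rack','stray_jar'):
    r=tip_of(c,n);print(c,n,[(round(k['p'],2),np.round(k['xyz'])) for k in r[:1]],r and st(r[0]['xyz']))
im=rect(d,35,440,740,-230,230,1.7)
cv2.imwrite('pics/f3.png',im[...,::-1])
"
```

```text
t 23.45 station xy [-176.5  336.5] z 328.2 tool y yaw-pi/2-psi -1.5642 F [ 0.5 -1.6 -0.6] 29.52888267139018
side full_rack [(0.7, array([634.,  49.,   1.]))] [-40.3  69.7]
side empty_rack [(0.87, array([ 534., -147.,    1.]))] [-122.7 -133.6]
side stray_jar [(0.73, array([460.,  -3.,   1.]))] [-208.9    3.2]
top full_rack [(0.97, array([634.,  50.,  -3.]))] [-40.   70.6]
top empty_rack [(0.68, array([ 534., -148.,   -1.]))] [-123.2 -135.3]
top stray_jar [(0.59, array([460.,  -1.,  -1.]))] [-209.     5.7]
```

View pics/f3.png

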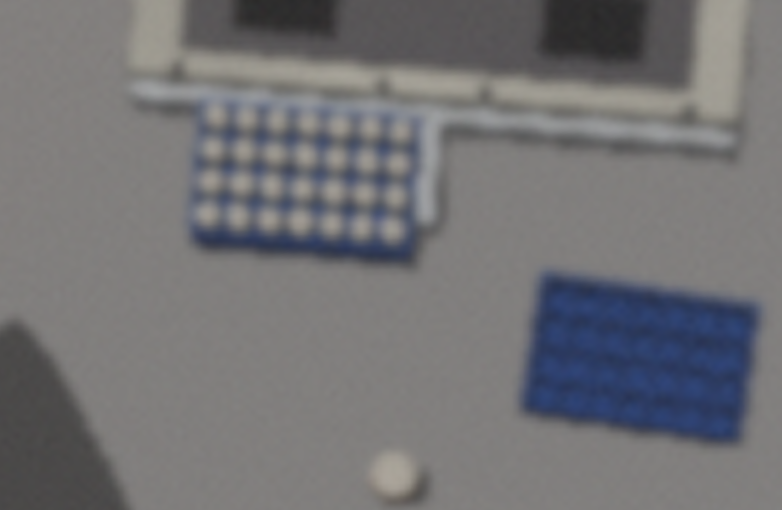

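The rack at px (305,180) sits flush with the rail and the rib. The empty rack (640,355) and the jar (395,475) haven't moved, and the hand is clear.

```bash
python3 -c "
from rig import *
print(finish_job())"
```

```text
the job is handed in; nothing more can be done
None
```

The full rack now sits square in the left bay, its long side flat against the back rail and its inner end against the centre rib; the empty rack and stray jar have not moved, the hand is clear, and the job is handed in at about 24 s.

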